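Ready the cigar-tube press: load the tubes, couple the air bottle, set the regulator

ROBOT

A 6-joint arm with a two-finger parallel gripper is mounted at the origin on the work surface. World frame = base frame: x ahead of the robot, y to its left, z up, the work surface at z = 0. Lengths are in m, angles in rad, forces in N, time in s.
With the tool pointing down it reaches from about 0.325 to 0.875 m from the base axis. Payload 4.4 kg.
Tool frame: the origin (TCP) lies at the very end of the fingers, on their centre line; the grasp point (between the pads) lies 19 mm behind it; z points along the fingers, y is the line along which they close (so a half turn about z gives the same grasp; the last joint's range is limited). The gripper opens to 85 mm and grips with 20 to 120 N. Pads are 22 mm wide; open, the fingers measure 114 mm over their backs; the gripper's body (76 mm by 85 mm) begins 54 mm behind the grasp point. The pads swing forward as they close: fully open they stand 13 mm farther back than shut.
Start: joints at [1.018, 0.207, 1.542, -0, 1.393, -0.15], TCP at [0.225, 0.529, 0.231] pointing down, gripper open.
Joint ranges: [-2.73, 2.73], [-0.86, 2.22], [0.23, 2.46], [-1.11, 4.25], [0.08, 2.63], [-2.82, 2.82]. Speed limits (rad/s): [2.79, 2.79, 3.14, 3.14, 3.14, 3.14].

INTERFACE

Orientations are given as a unit quaternion [w, x, y, z].
In Python, from plant import manip gives the robot as it stands.
- The arm moves only by the tool drive_tool, never from a script. Its argument "commands" is a list of rows, each a list of 4 numbers: the shift along the tool's x, y, z in m, then the turn about the tool's z in rad. In form: [[tx, ty, tz, twist], ...]. A call has 1 to 10 rows; each row is the pose to reach, as a shift and turn from the pose commanded when the call began, along the tool's axes at that moment; what a row does not reach only later rows make up. A row lasts 1/8 s, in which the tool goes at most 62.5 mm and 10.7 degrees, less where a joint would pass 70% of its speed; a pose out of reach is approached as far as the arm can. A call with a gripper value outside its range is refused whole. "gripper" is the gripper command: -1 is fully open, 1 is shut, values between are in proportion, set as the call begins (left out, the last holds). The fingers move at their own pace and stop on an object; "newtons" is the grip in N (left out, the last holds). Time passes only in rows, so rows that repeat a pose let the fingers close. It gives the time, the measured TCP pose, the force, the opening and the grip force at its end, in the units of the state.
- manip.sense(): the state, without advancing time (a new reading comes with each control period).
- manip.grab_frame(name): name is "scene" or "top"; returns the picture (400x640x3 uint8, red, green, blue); there is no depth.
- manip.camera_params(name): a dict with "fx", "fy", "cx", "cy" (pixels), "k1" (the pictures are not rectified: a ray, as slopes to the right and down, at radius r is drawn at 1 + k1 r^2 times it, then the intrinsics apply), "extrinsics" (4x4, takes a point from world to camera coordinates). Camera axes: x right, y down, z forward; pixel columns grow to the right and rows downward; lengths in m; the calibration is good to about 2 mm. A picture is of the moment at which its call begins. camera_params takes no time and is no camera call.
- manip.finish_job(): hands the job in; it is judged then, once.
The state is a dict: "time_s": time; "joint_pos": joint angles; "joint_velocities": joint speeds; "tau": joint torques, N m; "position": TCP position; "tool_rot": TCP orientation; "force": force on the tool from outside, world axes, zero at the start; "ft_torque": the same for the moment, N m; "width": opening from 0.0 (shut) to 1.0 (fully open); "finger_force": force on a finger pad.
Only numpy, scipy, OpenCV 4.12 (cv2) and the standard library are available. Lean on these libraries where they do the work, as an engineer would, in place of code of your own. Each camera call takes 0.05 s, during which the arm holds its last target. There are 200 camera calls.

TASK

Lay every copper cigar tube that is on the table in the cradle, one to a bay, and fit the green air bottle to the coupler: stand it in the coupler's mouth, pull the brass sleeve right down by its red paddle so that the bottle drops fully home, then let the sleeve spring up to lock it. Only when the tubes are loaded and the bottle is locked in, turn the regulator dial clockwise until its white mark points at the red arrow. Leave the brass cups and the jar where they stand.

Things in the scene. Friction and masses are not known exactly. Their poses are not given: they have to be found in the camera images.
- cradle_centre (a point): Middle of the fixed cradle, a low grey and aluminium tray, 185 mm (its x) by 266 mm (its y), 34 mm above the table: the height of the centre of a tube lying in a bay. Four bays side by side, centred at y = -93, -31, +31, +93 mm from here; a tube lies in its bay along the cradle's x, any tube in any bay.
- cradle_bay1 (a point): Centre of a tube lying in the bay at the cradle's -y end. A bay is 44 mm wide between wooden dividers (34 mm high); the tube's end caps lie on rails 16 mm high between end stops 157 mm apart and 29 mm high. Under the tube's body the tray is open to a floor 5 mm high, with room for fingers; bays are 62 mm apart.
- coupler_mouth (a point): Centre of the open mouth of the upright air coupler, 74 mm above the table; z points up. A fixed steel socket on a square grey base (110 mm), with a vertical bore of 35 mm diameter and a brass sleeve of 64 mm diameter round it.
- coupler_seat (a point): Bottom of the bore, 54 mm below the mouth: the bottle's nose stands here when fully home. Lock jaws 22 mm above it hold up a bottle put in while the sleeve is forward; with the sleeve pulled down 13 mm or more they draw aside, the bottle sinks those 22 mm by its own weight, and they close in its plug's groove as the sleeve springs up.
- sleeve_paddle (a point): Top centre of the red paddle (36 x 36 mm, 10 mm thick) at the end of the brass sleeve's side arm (14 mm wide), 95 mm from the bore's axis, 59 mm above the table while the sleeve is forward. Press it down from above, or pinch it and pull it down.
- sleeve (a joint): Travel of the brass sleeve in m: 0 = sprung fully forward (up), 0.016 = fully pulled back (down). A spring pushes it up, about 6 N at the start to 11 N at full travel. If the jaws close on a bottle only partly home it stays several mm short of 0.
- bottle_mid (a point): Centre of the dark green body of the air bottle (46 mm diameter, 70 mm tall, brass band near its top, about 0.35 kg), upright; z points up along it. Below the body a steel plug of 31 mm diameter, with a groove round it, reaches 56 mm farther down to the nose, which is 91 mm below this point. It starts standing in a round wooden parking stand, whose rim is 50 mm high.
- bottle_nose (a point): Bottom end of the bottle's steel plug, chamfered, on its axis, 91 mm below the centre of the body.
- dial (a joint): Angle of the regulator's black dial in rad; grows clockwise seen from above, 0 to 2.9. It stays where it is left (friction about 0.05 N m).
- dial_grip (a point): On the dial's vertical axis, 85 mm above the table, half-way up its bar grip (60 mm long, 16 mm wide, 32 mm tall, top 101 mm above the table). The bar stands on a round disc of 72 mm diameter (top 69 mm high) on a grey square regulator housing (110 mm wide, 30 mm high). x points along the bar to the white mark.
- dial_mark (a point): The white mark near the edge of the dial's disc, 34 mm from the dial's axis; it turns with the dial. A white line on top of the bar points the same way.
- set_arrow (a point): The point, 34 mm from the dial's axis, that the red arrow on the fixed ring round the dial points at. The dial is set when the white mark is here; it is always clockwise from the mark's start, by 0.8 to 2.3 rad.
- gold_cup1: Brass cup, 70 mm diameter, 85 mm tall; a bystander beyond the tubes. Origin at the centre of its underside.
- gold_cup2: Brass cup, 70 mm diameter, 85 mm tall; a bystander beyond the cradle. Origin at the centre of its underside.
- jar: Glass jar, 64 mm diameter, 70 mm tall, a bystander to the left. Origin at the centre of its underside.
- tube1_mid (a point): Centre of a copper cigar tube, 140 mm long; x along it. Round body of 28 mm diameter, with a square black cap (36 x 36 mm, 20 mm long) at either end, so that it does not roll; lying on the table its centre is 18 mm high. 0.12 kg. May be absent (two to four of the four are there).
- tube2_mid (a point): Centre of a copper cigar tube, 140 mm long; x along it. Round body of 28 mm diameter, with a square black cap (36 x 36 mm, 20 mm long) at either end, so that it does not roll; lying on the table its centre is 18 mm high. 0.12 kg. May be absent (two to four of the four are there).
- tube3_mid (a point): Centre of a copper cigar tube, 140 mm long; x along it. Round body of 28 mm diameter, with a square black cap (36 x 36 mm, 20 mm long) at either end, so that it does not roll; lying on the table its centre is 18 mm high. 0.12 kg. May be absent (two to four of the four are there).
- tube4_mid (a point): Centre of a copper cigar tube, 140 mm long; x along it. Round body of 28 mm diameter, with a square black cap (36 x 36 mm, 20 mm long) at either end, so that it does not roll; lying on the table its centre is 18 mm high. 0.12 kg. May be absent (two to four of the four are there).
Mind the look-alikes: they are no part of the job. What is shaped like the part that bears tube3_mid but blue is not meant.

How it is judged:
On the way, in this order (a step that is already met when the one before it is completed fails the run):
1. the coupler's sleeve is pulled back (at least 12 of its 16 mm) (value of joint sleeve above 0.012 m), for 0.1 s.
2. the bottle is fully home with the sleeve sprung forward, and every tube lies in the cradle, before the dial is set (distance between bottle_nose and coupler_seat below 0.006 m and value of joint sleeve below 0.003 m and x of tube1_mid in the frame of cradle_centre between -0.013 and 0.013 m and y of tube1_mid in the frame of cradle_centre between -0.105 and 0.105 m and z of tube1_mid in the frame of cradle_centre between -0.005 and 0.006 m and angle between the x axis of each of tube1_mid, tube2_mid, tube3_mid, tube4_mid and the x axis of cradle_centre, either way round below 0.12 rad and x of tube2_mid in the frame of cradle_centre between -0.013 and 0.013 m and y of tube2_mid in the frame of cradle_centre between -0.105 and 0.105 m and z of tube2_mid in the frame of cradle_centre between -0.005 and 0.006 m and x of tube3_mid in the frame of cradle_centre between -0.013 and 0.013 m and y of tube3_mid in the frame of cradle_centre between -0.105 and 0.105 m and z of tube3_mid in the frame of cradle_centre between -0.005 and 0.006 m and x of tube4_mid in the frame of cradle_centre between -0.013 and 0.013 m and y of tube4_mid in the frame of cradle_centre between -0.105 and 0.105 m and z of tube4_mid in the frame of cradle_centre between -0.005 and 0.006 m and horizontal distance between dial_mark and set_arrow above 0.01 m), for 0.2 s.
3. the dial's white mark points at the red arrow (horizontal distance between dial_mark and set_arrow below 0.005 m), for 0.2 s.
At the end, for the whole second after the job is handed in: Bottle nose within 6 mm of the coupler seat; sleeve within 3 mm of fully forward; every present tube lying in a bay (centre within 13 mm lengthwise, -5 to +6 mm in height, 0.12 rad of the cradle x axis); dial mark within 5 mm of the arrow point (about 8 degrees) (distance between bottle_nose and coupler_seat below 0.006 m and value of joint sleeve below 0.003 m and x of tube1_mid in the frame of cradle_centre between -0.013 and 0.013 m and y of tube1_mid in the frame of cradle_centre between -0.105 and 0.105 m and z of tube1_mid in the frame of cradle_centre between -0.005 and 0.006 m and angle between the x axis of each of tube1_mid, tube2_mid, tube3_mid, tube4_mid and the x axis of cradle_centre, either way round below 0.12 rad and x of tube2_mid in the frame of cradle_centre between -0.013 and 0.013 m and y of tube2_mid in the frame of cradle_centre between -0.105 and 0.105 m and z of tube2_mid in the frame of cradle_centre between -0.005 and 0.006 m and x of tube3_mid in the frame of cradle_centre between -0.013 and 0.013 m and y of tube3_mid in the frame of cradle_centre between -0.105 and 0.105 m and z of tube3_mid in the frame of cradle_centre between -0.005 and 0.006 m and x of tube4_mid in the frame of cradle_centre between -0.013 and 0.013 m and y of tube4_mid in the frame of cradle_centre between -0.105 and 0.105 m and z of tube4_mid in the frame of cradle_centre between -0.005 and 0.006 m and horizontal distance between dial_mark and set_arrow below 0.005 m); the robot touches nothing.
It fails at once if a brass cup or the jar is shifted by more than 40 mm or knocked over (distance of any of gold_cup1, gold_cup2, jar from where it was at the start of the episode above 0.04 m or angle between any of gold_cup1, gold_cup2, jar's own z axis and vertical above 0.5 rad).
Of tube1, tube2, tube3, tube4 only 2 to 4 are there at a start; the rules pass over those that are not, and their reading is None.
At some moment in a run one of tube1, tube2, tube3, tube4 may be knocked a few centimetres aside while the robot is not near it.
It also fails if it takes over 210 s, if anything falls off the work surface, if the arm or the gripper's body presses on something with over 40 N, if the wrist force passes 120 N, or if a joint passes its speed limit or range.

## Working session

There is one attempt and no reset: what is moved stays moved. The work goes in short steps, Python scripts to look and compute and a tool call to move; the robot and the scene stay as the last step left them, time stands still between calls to the robot, and variables do not carry over. Pictures are saved under pics/ and viewed, at most 14 in all, crops included, and the job is handed in when it is done.

Besides the shell and the picture viewer there is one more tool, called after "Emit:" as name(argument=value, ...), one argument or row to a line, values as JSON. drive_tool: Moves the arm, as the interface text tells. Its arguments: {"type":"object","properties":{"commands":{"type":"array","items":{"type":"array","items":{"type":"number"}}},"gripper":{"type":"number"},"newtons":{"type":"number"}},"required":["commands"]}

```bash
ls; mkdir -p pics; python3 - <<'E'
from plant import manip
import cv2
for n in("scene","top"):
    im=manip.grab_frame(n); cv2.imwrite(f"pics/{n}0.png",im[:,:,::-1])
    p=manip.camera_params(n); print(n,p)
print(manip.sense())
E
```

```text
pics
scene {'fx': 434.94742765214914, 'fy': 434.94742765214914, 'cx': 315.4488105892147, 'cy': 195.06620477145512, 'k1': -0.01686112608910566, 'extrinsics': array([[-0.0308102 ,  0.99939006, -0.01643893,  0.02070936],
       [ 0.75853497,  0.01266823, -0.65150918, -0.3418874 ],
       [-0.65090355, -0.03254263, -0.75846262,  1.62691639],
       [ 0.        ,  0.        ,  0.        ,  1.        ]])}
top {'fx': 444.77248043412686, 'fy': 444.77248043412686, 'cx': 318.35191181656324, 'cy': 202.92924820990405, 'k1': -0.09525281228315095, 'extrinsics': array([[ 0.02229174, -0.99970449,  0.0096958 , -0.00286614],
       [-0.99362213, -0.02322629, -0.11034312,  0.51845875],
       [ 0.11053571, -0.00717423, -0.99384626,  1.44559304],
       [ 0.        ,  0.        ,  0.        ,  1.        ]])}
{'time_s': 0.1, 'joint_pos': array([ 1.01847513e+00,  2.07392696e-01,  1.54282771e+00,  3.83569178e-06,
        1.39352349e+00, -1.50505135e-01]), 'joint_velocities': array([ 0.00041272, -0.00219413, -0.00221839, -0.00276668,  0.00101271,
        0.00185153]), 'tau': array([-1.00294369e-04, -3.84093118e+01, -2.92548931e+01, -1.40219160e-05,
        4.84406206e-03,  1.40200402e-05]), 'position': array([0.22451828, 0.52859592, 0.23020113]), 'tool_rot': array([-3.72028095e-04,  1.99559396e-01,  9.79885141e-01, -1.00923826e-03]), 'force': array([-0.06021998, -1.25715683, -0.92193207]), 'ft_torque': array([0.01287812, 0.00313459, 0.02671066]), 'finger_force': 0.0, 'width': 1.003438611692954}
```

View pics/scene0.png

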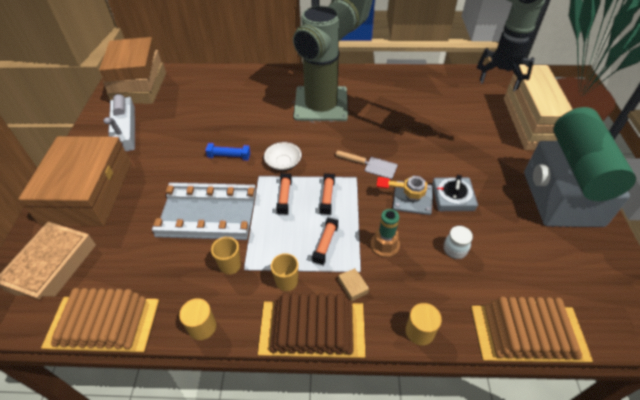

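View pics/top0.png

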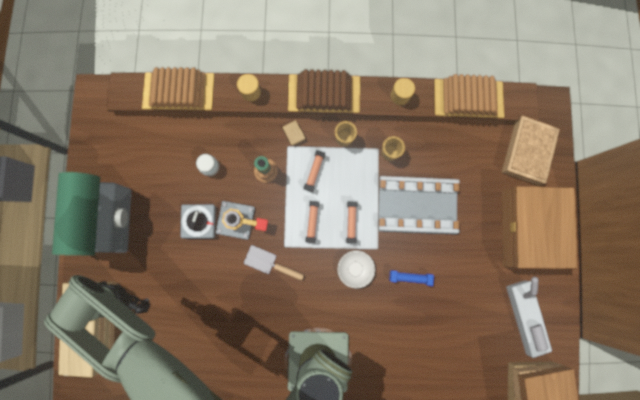

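Three copper tubes lie on the white mat (top px (315,170), (313,222), (352,222)). The cradle is at (419,205), the coupler at (235,220) with its red paddle at (262,225), the dial at (198,220), the bottle at (264,165), and the jar at (207,165). The blue look-alike is at (412,278).

```bash
cat > h.py <<'E'
import numpy as np, cv2
from scipy.optimize import least_squares
from plant import manip
P={n:manip.camera_params(n) for n in("scene","top")}
def proj(n,X):
    p=P[n];E=p["extrinsics"];c=E[:3,:3]@np.asarray(X,float)+E[:3,3]
    s=c[:2]/c[2];s=s*(1+p["k1"]*(s@s))
    return np.array([p["fx"]*s[0]+p["cx"],p["fy"]*s[1]+p["cy"]])
def atz(n,uv,z):
    r=least_squares(lambda q:proj(n,[q[0],q[1],z])-uv,[.5,0]);return r.x
def tri(top,scene):
    r=least_squares(lambda q:np.r_[proj("top",q)-top,proj("scene",q)-scene],[.5,0,.05]);return r.x,np.abs(r.fun).max()
def grab(n): return manip.grab_frame(n)
def crop(im,c0,c1,r0,r1,s,name):
    o=cv2.resize(im[r0:r1,c0:c1],None,fx=s,fy=s,interpolation=cv2.INTER_CUBIC)[:,:,::-1].copy()
    for c in range((c0+9)//10*10,c1,10):
        cv2.line(o,(int((c-c0+.5)*s),0),(int((c-c0+.5)*s),6),(0,255,255),1);cv2.putText(o,str(c),(int((c-c0+.5)*s)-9,16),0,.33,(0,255,255),1)
    for r in range((r0+9)//10*10,r1,10):
        cv2.line(o,(0,int((r-r0+.5)*s)),(6,int((r-r0+.5)*s)),(0,255,255),1);cv2.putText(o,str(r),(8,int((r-r0+.5)*s)+4),0,.33,(0,255,255),1)
    cv2.imwrite("pics/"+name,o)
def copper(n,im=None):
    im=grab(n) if im is None else im
    h=cv2.cvtColor(im,cv2.COLOR_RGB2HSV)
    m=((h[...,0]<14)&(h[...,1]>95)&(h[...,2]>140)).astype(np.uint8)
    k,l,s,c=cv2.connectedComponentsWithStats(m)
    out=[]
    for i in range(1,k):
        if s[i,4]>40:
            ys,xs=np.nonzero(l==i);out.append((c[i].round(1),s[i,4],cv2.minAreaRect(np.c_[xs,ys].astype(np.float32))))
    return out
E
python3 - <<'E'
from h import *
t=cv2.imread("pics/top0.png")[:,:,::-1];s=cv2.imread("pics/scene0.png")[:,:,::-1]
crop(t,175,290,145,245,5,"a.png");crop(t,280,470,135,255,4,"b.png")
crop(s,365,485,165,265,6,"c.png");crop(s,148,365,165,275,3.6,"d.png")
for n,i in(("top",t),("scene",s)):
    for o in copper(n,i): print(n,o)
E
```

```text
top (array([314.3, 169.8]), np.int32(158), ((314.3548583984375, 169.95355224609375), (5.371671676635742, 29.41085433959961), 17.744672775268555))
top (array([311.8, 221.8]), np.int32(155), ((311.9455261230469, 221.54454040527344), (5.3732008934021, 29.55260467529297), 5.710593223571777))
top (array([351.2, 222.4]), np.int32(142), ((351.17974853515625, 222.00717163085938), (4.756196975708008, 30.055967330932617), 2.2906100749969482))
top (array([261. , 223.9]), np.int32(159), ((260.85296630859375, 224.0882568359375), (12.369316101074219, 13.824529647827148), 14.03624439239502))
scene (array([131.7,  47.4]), np.int32(83), ((131.42218017578125, 48.25486755371094), (19.89867401123047, 10.417174339294434), 86.42366790771484))
scene (array([144.2,  44.6]), np.int32(71), ((142.97071838378906, 47.1365852355957), (10.755826950073242, 19.975109100341797), 12.094758033752441))
scene (array([109.7,  61.3]), np.int32(113), ((108.75001525878906, 61.75000762939453), (12.020814895629883, 21.21320343017578), 45.0))
scene (array([127.5,  61.8]), np.int32(47), ((127.76470947265625, 61.94118118286133), 
[... 2784 characters left out ...]
6.2]), np.int32(46), ((567.7044067382812, 327.0620422363281), (18.368688583374023, 3.6737375259399414), 70.01689147949219))
scene (array([125.5, 328.7]), np.int32(42), ((124.25000762939453, 328.75), (5.375871181488037, 17.708751678466797), 18.434946060180664))
scene (array([ 90., 334.]), np.int32(45), ((91.35002136230469, 333.95001220703125), (10.119288444519043, 10.435516357421875), 18.43494987487793))
scene (array([562.8, 340.1]), np.int32(49), ((562.8966064453125, 339.75860595703125), (18.120288848876953, 5.514871120452881), 66.80140686035156))
scene (array([543.2, 340.4]), np.int32(44), ((544.2844848632812, 340.66387939453125), (14.049790382385254, 6.302709579467773), 66.80140686035156))
```

View pics/a.png

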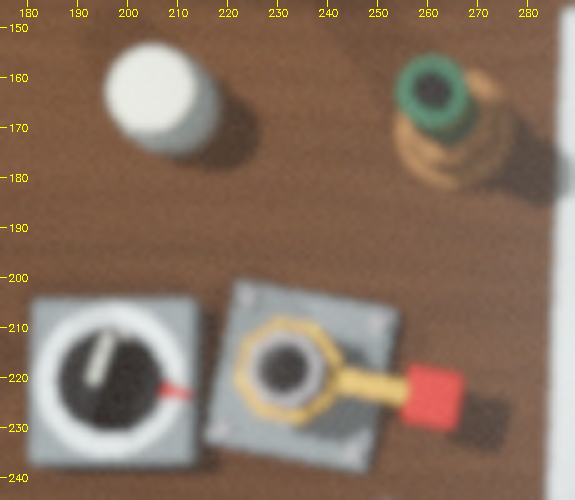

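View pics/b.png

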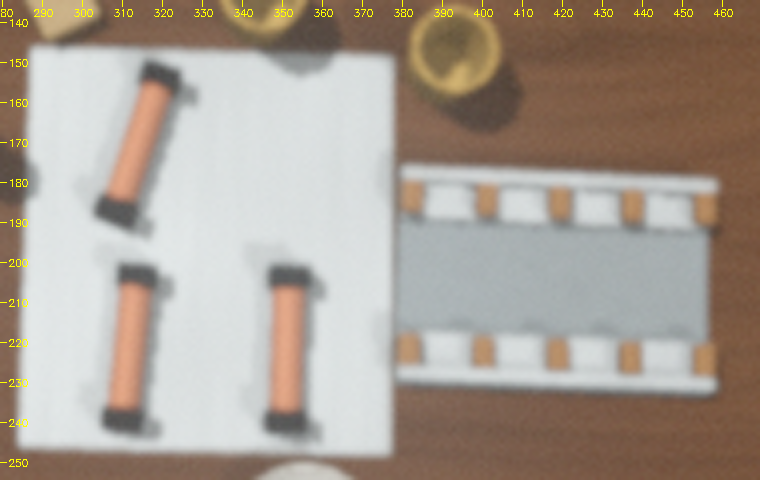

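View pics/c.png

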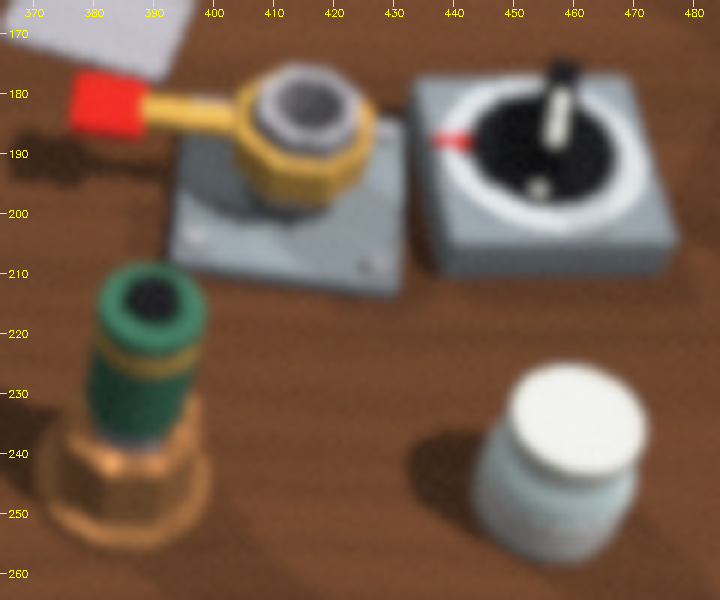

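View pics/d.png

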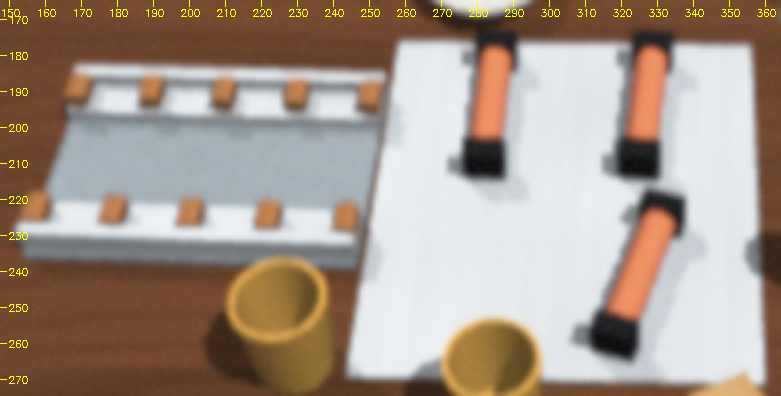

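Top crop: bottle top (261,163), bore (231.5,218), paddle (261,224), dial disc centre (196.7,220) with its white line from (193.5,221) to (197,211), red arrow about (208,222). Scene crop: bottle top (389.8,215), bore (416,181.5), dial (459,189.5) with its mark (454,196), arrow (438,188). The cradle has 4 bays between brown dividers: (382..455, 184–187) and (382..455, 221–224.5) in top.

```bash
python3 - <<'E'
from h import *
np.set_printoptions(precision=4,suppress=True)
for n,a,b in [("bottletop",(261.2,163.2),(389.8,215)),("mouth",(231.5,218.1),(416,181.6)),("paddle",(261,223.6),(382.5,180.5)),
 ("dialdisc",(196.7,220.2),(459,189.5)),("tubeA",(314.3,169.8),(325.7,238)),("tubeB",(311.8,221.8),(327.2,190.7)),("tubeC",(351.2,222.4),(284,190.5)),
 ("cup2top",(393,146.5),(225,247)),("jartop",(205,162),(461,234))]:
    print(n,*tri(a,b))
# tube angles using caps at z 0.03
for n,p,q in [("A",(319.3,152.5),(308.3,186.7)),("B",(313.5,203),(310,239)),("C",(351.5,203),(350.5,239.2))]:
    p=atz("top",p,.036);q=atz("top",q,.036);d=p-q;print(n,(p+q)/2,np.linalg.norm(d),"yaw",np.arctan2(d[1],d[0]))
for z in(.034,):
    T=np.array([atz("top",p,z) for p in[(382.5,183.5),(400.5,184.5),(419,185),(437.5,186),(455.5,187)]]);B=np.array([atz("top",p,z) for p in[(382,221),(400.5,222),(418.5,223),(436.5,224),(455,224.5)]])
    print("cradle top",(T.mean(0)+B.mean(0))/2,T.mean(0)-B.mean(0),"y dir",np.polyfit(T[:,1],T[:,0],1),np.polyfit(B[:,1],B[:,0],1)); print(T,B)
    S1=np.array([atz("scene",p,z) for p in[(169,187),(190,188),(209.5,189),(229.5,190.2),(250,190.2)]]);S2=np.array([atz("scene",p,z) for p in[(158,221.5),(179,222),(200.5,223),(221.5,224),(243.5,224)]])
    print("scene",(S1.mean(0)+S2.mean(0))/2,S1.mean(0)-S2.mean(0));print(S1,S2)
c=atz("top",(196.7,220.2),.069);c2=atz("scene",(459,189.5),.069)
print("dial",c,c2)
d=atz("top",(197.2,210.5),.101)-atz("top",(193.5,221.5),.101);e=atz("scene",(456.7,190),.101)-atz("scene",(459.5,179.5),.101);m=atz("scene",(454,196),.069)-c2
a=atz("top",(209,222.5),.066)-c;a2=atz("scene",(438,188),.066)-c2
for v in(d,e,m,a,a2):print(v,np.arctan2(v[1],v[0]))
E
```

```text
bottletop [0.6274 0.191  0.1311] 0.11817209993222377
mouth [0.4579 0.2869 0.0741] 0.09035740245585089
paddle [0.4434 0.1925 0.0613] 0.05855896464328225
dialdisc [0.452  0.4163 0.0344] 2.0108690273467005
tubeA [0.6297 0.0264 0.0277] 0.41611542318344164
tubeB [0.4554 0.0292 0.0262] 0.007882847258372294
tubeC [ 0.4564 -0.1012  0.0258] 0.012114416595863986
cup2top [ 0.7025 -0.2294  0.0845] 0.032547977382137105
jartop [0.6399 0.3837 0.07  ] 0.2673076836789505
A [0.6291 0.0266] 0.12127353585263377 yaw -0.28306700002579005
B [0.4576 0.0294] 0.11900494501994016 yaw -0.07291446915755859
C [ 0.4602 -0.0997] 0.11934514167667719 yaw -0.012851249102203425
cradle top [ 0.5221 -0.3253] [ 0.1263 -0.002 ] y dir [0.0209 0.5921] [0.0279 0.4681]
[[ 0.5879 -0.2032]
 [ 0.586  -0.2636]
 [ 0.5859 -0.3259]
 [ 0.5842 -0.3887]
 [ 0.5824 -0.4502]] [[ 0.4627 -0.2023]
 [ 0.4608 -0.2638]
 [ 0.4587 -0.3239]
 [ 0.4567 -0.3844]
 [ 0.4563 -0.447 ]]
scene [ 0.5249 -0.3269] [-0.1284  0.0015]
[[ 0.4551 -0.4516]
 [ 0.4582 -0.3862]
 [ 0.4612 -0.3259]
 [ 0.465  -0.2644]
 [ 0.464  -0.2025]] [[ 0.5865 -0.4501]
 [ 0.5871 -0.3893]
 [ 0.5895 -0.3272]
 [ 0.5919 -0.2668]
 [ 0.5907 -0.2045]]
dial [0.4487 0.4002] [0.4821 0.408 ]
[ 0.0351 -0.01  ] -0.27848847859104997
[ 0.0398 -0.015 ] -0.36062151658855846
[ 0.0249 -0.0186] -0.6427839752524122
[-0.0062 -0.0397] -1.7265228142919318
[-0.0075 -0.0583] -1.6981931399426173
```

```bash
python3 - <<'E'
from h import *
np.set_printoptions(precision=4,suppress=True)
for a,b in [((213.7,238),(434,177.5)),((180.5,238),(469,177.5)),((181,204.5),(478,204.5)),((213.7,204.5),(441,204.5)),((193.5,221.5),(459.5,179.5)),((197.2,210.5),(456.7,190)),((209,222.5),(438,188))]:
    print(*tri(a,b))
c=np.array([.447,.405])
for z in(.03,.05,.069,.085,.101): print(z,proj("top",[*c,z]),proj("scene",[*c,z]))
t=cv2.imread("pics/top0.png")[:,:,::-1];s=cv2.imread("pics/scene0.png")[:,:,::-1]
a=cv2.resize(t[200:244,176:220],None,fx=9,fy=9,interpolation=2);b=cv2.resize(s[166:216,430:482],None,fx=7.6,fy=7.6,interpolation=2)
b=cv2.resize(b,(400,396));a=cv2.convertScaleAbs(a,alpha=1.6,beta=10);b=cv2.convertScaleAbs(b,alpha=1.6,beta=10)
cv2.imwrite("pics/e.png",np.hstack([a,b])[:,:,::-1])
E
```

```text
[0.3944 0.3553 0.0243] 0.8682684079590501
[0.3913 0.4651 0.023 ] 0.2990620313000818
[0.5027 0.4682 0.0274] 0.30229410981760907
[0.5054 0.3593 0.0283] 0.7583266254779346
[0.4446 0.4133 0.0706] 1.0044936087077474
[0.4806 0.4021 0.065 ] 0.23295332591365536
[0.444  0.3644 0.0321] 1.2646634384397544
0.03 [198.321  221.5285] [452.7895 189.309 ]
0.05 [196.7485 221.1059] [454.2938 184.838 ]
0.069 [195.2147 220.6936] [455.7554 180.4921]
0.085 [193.8919 220.3379] [457.0118 176.7555]
0.101 [192.5396 219.9741] [458.292  172.9466]
```

View pics/e.png

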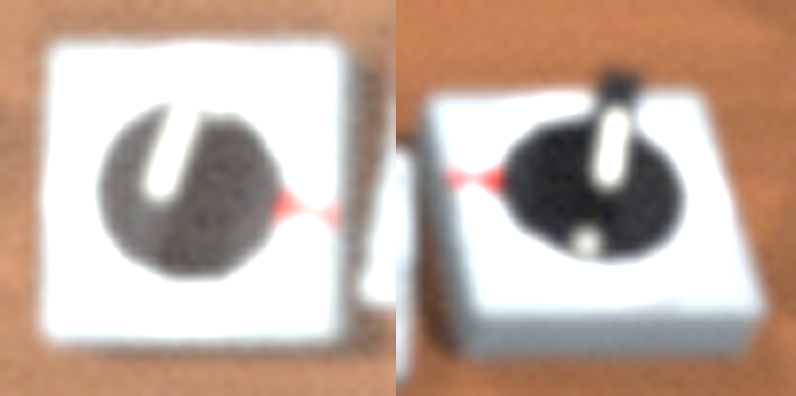

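Dial zoom: the white line points roughly towards +x, with the mark at about scene px (454,197). The red arrow bow-tie is at top px (210,223.5), roughly −y from the centre. So about 1.4 rad clockwise is needed. I'll load the tubes first.

```bash
cat >> h.py <<'E'
from scipy.spatial.transform import Rotation as Ro
def plan(*wps):
    "world waypoints (x,y,z,yaw of tool y) -> rows in tool axes"
    s=manip.sense();q=s["tool_rot"];R=Ro.from_quat([q[1],q[2],q[3],q[0]]).as_matrix()
    y0=np.arctan2(R[1,1],R[0,1])
    print("t",round(s["time_s"],2),"pos",s["position"].round(4),"yaw",y0.round(3),"q",s["joint_pos"].round(2),"w",round(s["width"],3))
    for x,y,z,w in wps:
        d=R.T@(np.array([x,y,z])-s["position"]);tw=-(w-y0);tw=(tw+np.pi)%(2*np.pi)-np.pi
        print([*d.round(4).tolist(),round(float(tw),3)],"dist/62.5:",(np.linalg.norm(d)/.0625).round(1))
E
python3 - <<'E'
from h import *
plan((.458,-.101,.15,1.557),(.458,-.101,.006,1.557))
E
```

```text
t 0.1 pos [0.2245 0.5286 0.2302] yaw 1.169 q [ 1.02  0.21  1.54  0.    1.39 -0.15] w 1.003
[-0.4611, -0.488, 0.0811, -0.388] dist/62.5: 10.8
[-0.4612, -0.4877, 0.2251, -0.388] dist/62.5: 11.3
```

Emit:
drive_tool(
  commands=[
    [-0.461, -0.488, 0.03, -0.388],
    [-0.461, -0.488, 0.03, -0.388],
    [-0.461, -0.488, 0.03, -0.388],
    [-0.461, -0.488, 0.03, -0.388],
    [-0.461, -0.488, 0.03, -0.388],
    [-0.461, -0.488, 0.03, -0.388],
    [-0.461, -0.488, 0.03, -0.388],
    [-0.461, -0.488, 0.03, -0.388],
    [-0.461, -0.488, 0.03, -0.388],
    [-0.461, -0.488, 0.03, -0.388],
  ],
  gripper=-0.3,
  newtons=40,
)

```text
time_s: 1.35
position: [0.4403, -0.0531, 0.2034]
tool_rot: [0.0, 0.007, 1.0, 0.0]
force: [0.7, 1.1, 0.3]
width: 0.652
finger_force: 0.0
```

```bash
python3 - <<'E'
from h import *
plan((.458,-.101,.08,1.557),(.458,-.101,.006,1.557))
E
```

```text
t 1.35 pos [ 0.4403 -0.0531  0.2034] yaw 1.556 q [-0.32 -0.05  1.88  0.    1.31 -1.87] w 0.652
[-0.0184, -0.0477, 0.1234, -0.001] dist/62.5: 2.1
[-0.0184, -0.0477, 0.1974, -0.001] dist/62.5: 3.3
```

Emit:
drive_tool(
  commands=[
    [-0.018, -0.048, 0.02, 0],
    [-0.018, -0.048, 0.08, 0],
    [-0.018, -0.048, 0.123, 0],
    [-0.018, -0.048, 0.123, 0],
  ],
)

```text
time_s: 1.85
position: [0.4534, -0.0979, 0.0768]
tool_rot: [-0.005, 0.007, 1.0, 0.002]
force: [-0.3, 0.4, -0.5]
width: 0.651
finger_force: 0.0
```

```bash
python3 - <<'E'
from h import *
plan((.458,-.101,.006,1.557))
E
```

```text
t 1.85 pos [ 0.4534 -0.0979  0.0768] yaw 1.556 q [-0.4   0.18  1.94  0.    1.04 -1.96] w 0.651
[-0.0053, -0.0033, 0.0708, -0.001] dist/62.5: 1.1
```

Emit:
drive_tool(
  commands=[
    [0, 0, 0.04, 0],
    [0, 0, 0.073, 0],
    [0, 0, 0.073, 0],
    [0, 0, 0.073, 0],
  ],
)

```text
time_s: 2.35
position: [0.4595, -0.1, 0.0099]
tool_rot: [0.002, 0.007, 1.0, -0.001]
force: [-0.4, -0.6, 0.8]
width: 0.651
finger_force: 0.0
```

Emit:
drive_tool(
  commands=[
    [0, 0, 0, 0],
    [0, 0, 0, 0],
    [0, 0, 0, 0],
    [0, 0, 0, 0],
    [0, 0, 0, 0],
    [0, 0, 0, 0],
  ],
  gripper=1,
)

```text
time_s: 3.1
position: [0.4592, -0.1001, 0.0097]
tool_rot: [0.002, 0.007, 1.0, -0.001]
force: [-1.5, -0.0, 7.6]
width: 0.31
finger_force: 39.1
```

```bash
python3 - <<'E'
from h import *
plan((.4588,-.101,.15,1.557),(.5213,-.419,.15,1.547))
E
```

```text
t 3.1 pos [ 0.4592 -0.1001  0.0097] yaw 1.557 q [-0.4   0.3   1.96 -0.    0.88 -1.96] w 0.31
[-0.0001, -0.0011, -0.1403, 0.0] dist/62.5: 2.2
[-0.0669, -0.3182, -0.1396, 0.01] dist/62.5: 5.7
```

Emit:
drive_tool(
  commands=[
    [0, 0, -0.06, 0],
    [0, 0, -0.1, 0],
    [-0.015, -0.06, -0.12, 0.01],
    [-0.027, -0.12, -0.12, 0.01],
    [-0.04, -0.18, -0.12, 0.01],
    [-0.052, -0.24, -0.12, 0.01],
    [-0.066, -0.3, -0.12, 0.01],
    [-0.067, -0.318, -0.12, 0.01],
    [-0.067, -0.318, -0.12, 0.01],
  ],
)

```text
time_s: 4.22
position: [0.5196, -0.419, 0.1275]
tool_rot: [-0.0, 0.013, 1.0, 0.0]
force: [0.7, 0.5, -1.2]
width: 0.309
finger_force: 40.2
```

```bash
python3 - <<'E'
from h import *
plan((.5213,-.419,.028,1.547))
t=grab("top");s=grab("scene")
crop(t,280,470,135,255,2.1,"f1.png");crop(s,148,365,165,275,1.84,"f2.png")
a=cv2.imread("pics/f1.png");b=cv2.imread("pics/f2.png")
w=max(a.shape[1],b.shape[1]);p=lambda i:cv2.copyMakeBorder(i,0,0,0,w-i.shape[1],0)
cv2.imwrite("pics/f.png",np.vstack([p(a),p(b)]))
for n,i in(("top",t),("scene",s)):
    for o in copper(n,i):
        if 140<o[0][0]<370 and 130<o[0][1]<280: print(n,o[0],o[1],o[2][2])
E
```

```text
t 4.22 pos [ 0.5196 -0.419   0.1275] yaw 1.545 q [-0.81  0.49  1.39  0.    1.26 -2.35] w 0.309
[-0.0018, -0.0001, 0.0995, -0.002] dist/62.5: 1.6
top [314.3 169.9] 157 17.744670867919922
top [311.9 221.4] 152 6.340191841125488
top [261.  223.9] 158 14.03624439239502
scene [162.6 184.9] 127 18.43494987487793
scene [327.3 190.6] 212 8.972626686096191
scene [325.9 237.8] 279 21.801406860351562
```

View pics/f.png

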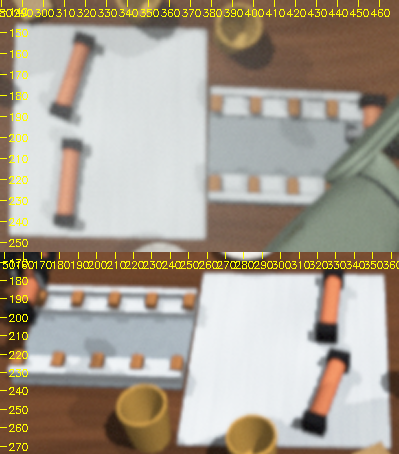

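The tube is held over bay 1 (top px (455,185)), and the others have not moved. Lowering.

Emit:
drive_tool(
  commands=[
    [-0.001, 0, 0.04, 0],
    [-0.001, 0, 0.07, 0],
    [-0.001, 0, 0.09, 0],
    [-0.001, 0, 0.1, 0],
    [-0.001, 0, 0.1, 0],
    [-0.001, 0, 0.1, 0],
  ],
)

```text
time_s: 5.08
position: [0.5225, -0.4198, 0.0296]
tool_rot: [0.002, 0.012, 1.0, -0.002]
force: [0.3, -5.5, 0.2]
width: 0.31
finger_force: 44.2
```

Emit:
drive_tool(
  commands=[
    [0, 0, 0, 0],
    [0, 0, 0, 0],
    [0, 0, 0, 0],
  ],
  gripper=-0.1,
)

```text
time_s: 5.45
position: [0.5209, -0.4173, 0.0273]
tool_rot: [-0.0, 0.012, 1.0, 0.001]
force: [0.6, -0.9, -0.9]
width: 0.551
finger_force: 0.0
```

Emit:
drive_tool(
  commands=[
    [0, 0, -0.05, 0],
    [0, 0, -0.1, 0],
    [0, 0, -0.15, 0],
    [0, 0, -0.15, 0],
  ],
)

```text
time_s: 5.95
position: [0.5239, -0.4208, 0.1844]
tool_rot: [0.004, 0.012, 1.0, -0.004]
force: [-0.5, -0.1, -1.1]
width: 0.55
finger_force: 0.0
```

```bash
python3 - <<'E'
from h import *
plan((.5,-.15,.15,1.5),(.457,.03,.1,1.495),(.457,.03,.01,1.495))
E
```

```text
t 5.95 pos [ 0.5239 -0.4208  0.1844] yaw 1.547 q [-0.81  0.44  1.34  0.    1.35 -2.35] w 0.55
[0.0306, 0.2704, 0.032, 0.047] dist/62.5: 4.4
[0.0782, 0.4497, 0.0801, 0.052] dist/62.5: 7.4
[0.0789, 0.4505, 0.1701, 0.052] dist/62.5: 7.8
```

Emit:
drive_tool(
  commands=[
    [0.008, 0.06, 0.03, 0.05],
    [0.018, 0.12, 0.03, 0.05],
    [0.03, 0.18, 0.03, 0.05],
    [0.04, 0.24, 0.03, 0.05],
    [0.05, 0.3, 0.03, 0.05],
    [0.06, 0.36, 0.03, 0.05],
    [0.07, 0.42, 0.05, 0.052],
    [0.078, 0.45, 0.08, 0.052],
    [0.078, 0.45, 0.11, 0.052],
    [0.078, 0.45, 0.11, 0.052],
  ],
  gripper=-0.2,
)

```text
time_s: 7.2
position: [0.4499, 0.0345, 0.0646]
tool_rot: [-0.004, 0.037, 0.999, 0.0]
force: [-0.5, -0.7, 0.0]
width: 0.595
finger_force: 0.0
```

```bash
python3 - <<'E'
from h import *
plan((.457,.03,.009,1.495))
for n in("top","scene"):
    for o in copper(n):
        if 140<o[0][0]<470 and 130<o[0][1]<280: print(n,o[0],o[1],o[2][2])
E
```

```text
t 7.2 pos [0.4499 0.0345 0.0646] yaw 1.496 q [-0.12  0.17  1.97  0.    1.   -1.61] w 0.595
[-0.0079, -0.0039, 0.0555, 0.001] dist/62.5: 0.9
top [314.5 169.7] 168 18.43494987487793
top [446.2 204.1] 225 90.0
top [261.  223.9] 157 14.03624439239502
scene [382.6 181.8] 142 9.462322235107422
scene [326.9 192.6] 164 6.34019136428833
scene [175.4 202.1] 249 15.945394515991211
scene [325.7 238. ] 283 21.801406860351562
scene [391.8 241.6] 67 67.61986541748047
```

```bash
python3 - <<'E'
from h import *
plan((.457,.03,.009,1.495))
for z in (.034,.044): print(atz("top",(446.2,204.1),z),atz("scene",(175.4,202.1),z))
E
```

```text
t 7.3 pos [0.4536 0.0334 0.0675] yaw 1.495 q [-0.12  0.17  1.97  0.    1.   -1.61] w 0.599
[-0.0037, -0.0031, 0.0585, -0.0] dist/62.5: 0.9
[ 0.52384235 -0.41771823] [ 0.51423199 -0.41743428]
[ 0.52268876 -0.41472312] [ 0.52246382 -0.4127899 ]
```

Emit:
drive_tool(
  commands=[
    [-0.004, -0.003, 0.03, 0],
    [-0.004, -0.003, 0.058, 0],
    [-0.004, -0.003, 0.058, 0],
    [-0.004, -0.003, 0.058, 0],
  ],
)

```text
time_s: 7.8
position: [0.4591, 0.0296, 0.0111]
tool_rot: [0.001, 0.038, 0.999, -0.0]
force: [0.3, -0.0, 0.3]
width: 0.6
finger_force: 0.0
```

Emit:
drive_tool(
  commands=[
    [0, 0, 0, 0],
    [0, 0, 0, 0],
    [0, 0, 0, 0],
    [0, 0, 0, 0],
    [0, 0, 0, 0],
  ],
  gripper=1,
)

```text
time_s: 8.43
position: [0.4592, 0.0298, 0.0113]
tool_rot: [0.002, 0.038, 0.999, -0.0]
force: [-1.3, 0.3, 6.5]
width: 0.309
finger_force: 39.3
```

```bash
python3 - <<'E'
from h import *
plan((.4586,.03,.13,1.495),(.5238,-.295,.13,1.547))
E
```

```text
t 8.43 pos [0.4592 0.0298 0.0113] yaw 1.495 q [-0.12  0.28  1.98 -0.    0.87 -1.62] w 0.309
[0.0002, 0.0001, -0.1187, 0.0] dist/62.5: 1.9
[-0.0894, -0.3191, -0.1183, -0.052] dist/62.5: 5.6
```

Emit:
drive_tool(
  commands=[
    [0, 0, -0.06, 0],
    [0, 0, -0.11, 0],
    [-0.018, -0.06, -0.12, -0.05],
    [-0.034, -0.12, -0.12, -0.05],
    [-0.05, -0.18, -0.12, -0.05],
    [-0.068, -0.24, -0.12, -0.052],
    [-0.085, -0.3, -0.12, -0.052],
    [-0.0895, -0.319, -0.12, -0.052],
    [-0.0895, -0.319, -0.12, -0.052],
    [-0.0895, -0.319, -0.12, -0.052],
  ],
)

```text
time_s: 9.68
position: [0.5221, -0.2927, 0.1291]
tool_rot: [-0.001, 0.011, 1.0, 0.001]
force: [0.5, 1.2, -1.7]
width: 0.31
finger_force: 40.1
```

```bash
python3 - <<'E'
from h import *
plan((.5238,-.295,.029,1.547))
E
```

```text
t 9.68 pos [ 0.5221 -0.2927  0.1291] yaw 1.548 q [-0.66  0.36  1.57  0.    1.21 -2.2 ] w 0.31
[-0.0019, -0.0025, 0.1001, 0.001] dist/62.5: 1.6
```

Emit:
drive_tool(
  commands=[
    [-0.001, -0.002, 0.04, 0],
    [-0.001, -0.002, 0.07, 0],
    [-0.001, -0.002, 0.09, 0],
    [-0.001, -0.002, 0.1, 0],
    [-0.001, -0.002, 0.1, 0],
    [-0.001, -0.002, 0.1, 0],
  ],
)

```text
time_s: 10.42
position: [0.5246, -0.2973, 0.031]
tool_rot: [0.001, 0.012, 1.0, -0.001]
force: [-0.2, -0.3, -0.4]
width: 0.312
finger_force: 40.1
```

Emit:
drive_tool(
  commands=[
    [0, 0, 0, 0],
    [0, 0, 0, 0],
    [0, 0, 0, 0],
  ],
  gripper=-0.1,
)

```text
time_s: 10.8
position: [0.5239, -0.2971, 0.0302]
tool_rot: [0.0, 0.012, 1.0, -0.0]
force: [-0.1, 0.9, 0.3]
width: 0.548
finger_force: 0.0
```

Emit:
drive_tool(
  commands=[
    [0, 0, -0.05, 0],
    [0, 0, -0.1, 0],
    [0, 0, -0.15, 0],
    [0, 0, -0.15, 0],
  ],
)

```text
time_s: 11.3
position: [0.5268, -0.2992, 0.1861]
tool_rot: [0.005, 0.012, 1.0, -0.004]
force: [0.5, -0.1, 0.4]
width: 0.548
finger_force: 0.0
```

```bash
python3 - <<'E'
from h import *
plan((.628,.027,.16,1.284),(.628,.027,.07,1.284))
for n in("top","scene"):
    for o in copper(n):
        if 140<o[0][0]<470 and 130<o[0][1]<280: print(n,o[0],o[1],o[2][2])
E
```

```text
t 11.3 pos [ 0.5268 -0.2992  0.1861] yaw 1.547 q [-0.66  0.3   1.52 -0.    1.31 -2.21] w 0.548
[-0.0931, 0.3287, 0.0246, 0.263] dist/62.5: 5.5
[-0.0922, 0.3294, 0.1146, 0.263] dist/62.5: 5.8
top [314.5 169.4] 154 17.744670867919922
top [446.2 207. ] 84 0.0
top [261.  223.9] 158 14.03624439239502
scene [382.6 181.7] 142 9.462322235107422
scene [215.2 202.9] 253 14.03624439239502
scene [174.4 204.4] 206 18.43494987487793
scene [325.7 238. ] 288 21.801406860351562
scene [389.4 240.3] 53 67.61986541748047
```

Emit:
drive_tool(
  commands=[
    [-0.018, 0.06, 0.02, 0.15],
    [-0.035, 0.12, 0.02, 0.263],
    [-0.053, 0.18, 0.02, 0.263],
    [-0.07, 0.24, 0.02, 0.263],
    [-0.088, 0.3, 0.02, 0.263],
    [-0.096, 0.327, 0.05, 0.263],
    [-0.096, 0.327, 0.09, 0.263],
    [-0.096, 0.327, 0.11, 0.263],
    [-0.096, 0.327, 0.11, 0.263],
  ],
  gripper=-0.2,
)

```text
time_s: 12.52
position: [0.6246, 0.0277, 0.0662]
tool_rot: [-0.004, 0.143, 0.99, -0.0]
force: [-0.4, -0.4, 1.2]
width: 0.603
finger_force: 0.0
```

```bash
python3 - <<'E'
from h import *
grab("top")
plan((.628,.027,.009,1.284))
E
```

```text
t 12.57 pos [0.6265 0.0274 0.0685] yaw 1.283 q [-0.09  0.48  1.53 -0.    1.13 -1.38] w 0.598
[-0.0017, 0.0001, 0.0595, -0.001] dist/62.5: 1.0
```

Emit:
drive_tool(
  commands=[
    [-0.001, 0, 0.03, 0],
    [-0.001, 0, 0.059, 0],
    [-0.001, 0, 0.059, 0],
    [-0.001, 0, 0.059, 0],
  ],
)

```text
time_s: 13.08
position: [0.6301, 0.027, 0.0128]
tool_rot: [0.002, 0.143, 0.99, 0.0]
force: [-0.0, -0.6, -0.7]
width: 0.603
finger_force: 0.0
```

Emit:
drive_tool(
  commands=[
    [0, 0, 0, 0],
    [0, 0, 0, 0],
    [0, 0, 0, 0],
    [0, 0, 0, 0],
    [0, 0, 0, 0],
  ],
  gripper=1,
)

```text
time_s: 13.7
position: [0.6302, 0.0274, 0.013]
tool_rot: [0.002, 0.143, 0.99, 0.0]
force: [-1.3, -0.2, 5.8]
width: 0.311
finger_force: 40.0
```

```bash
python3 - <<'E'
from h import *
plan((.628,.027,.13,1.284),(.524,-.233,.13,1.547))
E
```

```text
t 13.7 pos [0.6302 0.0274 0.013 ] yaw 1.284 q [-0.09  0.57  1.55 -0.    1.03 -1.38] w 0.311
[0.0016, -0.0009, -0.117, -0.0] dist/62.5: 1.9
[0.0278, -0.2797, -0.1173, -0.263] dist/62.5: 4.9
```

Emit:
drive_tool(
  commands=[
    [0, 0, -0.06, 0],
    [0, 0, -0.115, 0],
    [0.006, -0.06, -0.118, -0.15],
    [0.012, -0.12, -0.118, -0.263],
    [0.018, -0.18, -0.118, -0.263],
    [0.023, -0.24, -0.118, -0.263],
    [0.027, -0.28, -0.118, -0.263],
    [0.027, -0.28, -0.118, -0.263],
    [0.027, -0.28, -0.118, -0.263],
  ],
)

```text
time_s: 14.82
position: [0.5231, -0.2328, 0.1285]
tool_rot: [-0.0, 0.012, 1.0, 0.0]
force: [-0.4, 0.4, -0.9]
width: 0.311
finger_force: 39.9
```

```bash
python3 - <<'E'
from h import *
grab("top")
plan((.525,-.233,.0305,1.547))
E
```

```text
t 14.88 pos [ 0.5233 -0.2323  0.1285] yaw 1.548 q [-0.57  0.31  1.64  0.    1.19 -2.12] w 0.305
[-0.0017, -0.0007, 0.098, 0.001] dist/62.5: 1.6
```

Emit:
drive_tool(
  commands=[
    [-0.002, -0.001, 0.04, 0],
    [-0.002, -0.001, 0.07, 0],
    [-0.002, -0.001, 0.09, 0],
    [-0.002, -0.001, 0.098, 0],
    [-0.002, -0.001, 0.098, 0],
    [-0.002, -0.001, 0.098, 0],
  ],
)

```text
time_s: 15.62
position: [0.5262, -0.2344, 0.0316]
tool_rot: [0.001, 0.011, 1.0, -0.001]
force: [0.2, -0.1, -1.3]
width: 0.31
finger_force: 40.0
```

Emit:
drive_tool(
  commands=[
    [0, 0, 0, 0],
    [0, 0, 0, 0],
    [0, 0, 0, 0],
  ],
  gripper=-0.1,
)

```text
time_s: 16.0
position: [0.5254, -0.2346, 0.0311]
tool_rot: [0.0, 0.012, 1.0, -0.0]
force: [1.2, -0.2, 0.0]
width: 0.548
finger_force: 0.0
```

Emit:
drive_tool(
  commands=[
    [0, 0, -0.05, 0],
    [0, 0, -0.1, 0],
    [0, 0, -0.15, 0],
    [0, 0, -0.15, 0],
  ],
)

```text
time_s: 16.5
position: [0.5286, -0.2366, 0.1868]
tool_rot: [0.005, 0.012, 1.0, -0.003]
force: [-0.4, -0.1, -0.2]
width: 0.553
finger_force: 0.0
```

```bash
python3 - <<'E'
from h import *
plan((.628,.05,.2,0.9),(.627,.191,.2,.9))
E
```

```text
t 16.5 pos [ 0.5286 -0.2366  0.1868] yaw 1.547 q [-0.57  0.25  1.59  0.    1.29 -2.12] w 0.553
[-0.0927, 0.2888, -0.014, 0.647] dist/62.5: 4.9
[-0.0883, 0.4297, -0.015, 0.647] dist/62.5: 7.0
```

Emit:
drive_tool(
  commands=[
    [-0.013, 0.06, -0.02, 0],
    [-0.026, 0.12, -0.02, 0],
    [-0.039, 0.18, -0.02, 0],
    [-0.052, 0.24, -0.02, 0],
    [-0.065, 0.3, -0.02, 0],
    [-0.078, 0.36, -0.02, 0],
    [-0.09, 0.42, -0.02, 0],
    [-0.091, 0.428, -0.02, 0],
    [-0.091, 0.428, -0.02, 0],
    [-0.091, 0.428, -0.02, 0],
  ],
  gripper=-1,
)

```text
time_s: 17.75
position: [0.626, 0.1897, 0.2]
tool_rot: [-0.001, 0.013, 1.0, -0.0]
force: [0.1, -0.4, -0.7]
width: 1.004
finger_force: 0.0
```

```bash
python3 - <<'E'
from h import *
t=grab("top");s=grab("scene")
crop(t,280,470,135,255,2.1,"g1.png");crop(s,148,365,165,275,1.84,"g2.png")
a=cv2.imread("pics/g1.png");b=cv2.imread("pics/g2.png")
w=max(a.shape[1],b.shape[1]);p=lambda i:cv2.copyMakeBorder(i,0,0,0,w-i.shape[1],0)
cv2.imwrite("pics/g.png",np.vstack([p(a),p(b)]))
# bottle green blob
h=cv2.cvtColor(s,cv2.COLOR_RGB2HSV);m=((h[...,0]>65)&(h[...,0]<90)&(h[...,1]>80));m[:200]=0;m[260:]=0;m[:,:370]=0;m[:,405:]=0
ys,xs=np.nonzero(m);print("scene green",len(xs),xs.mean(),xs.min(),xs.max(),ys.min(),ys.max())
plan((.6274,.191,.12,1.547),(.6274,.191,.087,1.547))
E
```

```text
scene green 233 388.3347639484979 381 397 211 236
t 17.85 pos [0.6263 0.1895 0.2005] yaw 1.545 q [ 0.16  0.4   1.36 -0.    1.38 -1.38] w 1.0
[-0.0011, 0.0015, 0.0805, -0.002] dist/62.5: 1.3
[-0.0011, 0.0016, 0.1135, -0.002] dist/62.5: 1.8
```

View pics/g.png

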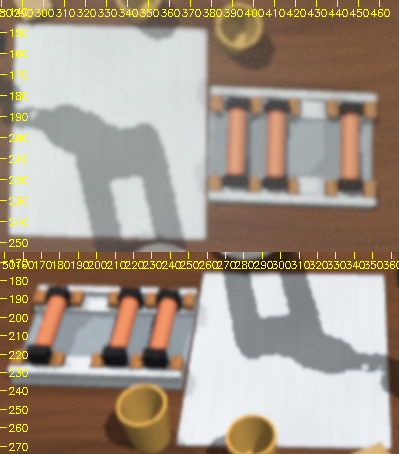

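All three tubes lie in bays 1, 3 and 4 (top px (446,205), (410,203), (391,203)). Now the bottle.

Emit:
drive_tool(
  commands=[
    [-0.001, 0.0015, 0.04, 0],
    [-0.001, 0.0015, 0.08, 0],
    [-0.001, 0.0015, 0.1, 0],
    [-0.001, 0.0015, 0.114, 0],
    [-0.001, 0.0015, 0.114, 0],
    [-0.001, 0.0015, 0.114, 0],
  ],
)

```text
time_s: 18.6
position: [0.6287, 0.193, 0.0883]
tool_rot: [0.001, 0.012, 1.0, 0.0]
force: [-0.4, 0.3, 1.3]
width: 1.002
finger_force: 0.0
```

Emit:
drive_tool(
  commands=[
    [0, 0, 0, 0],
    [0, 0, 0, 0],
    [0, 0, 0, 0],
    [0, 0, 0, 0],
    [0, 0, 0, 0],
    [0, 0, 0, 0],
  ],
  gripper=1,
  newtons=50,
)

```text
time_s: 19.35
position: [0.6281, 0.1928, 0.0877]
tool_rot: [0.001, 0.012, 1.0, 0.0]
force: [-0.0, -0.6, 4.5]
width: 0.523
finger_force: 51.2
```

```bash
python3 - <<'E'
from h import *
plan((.6274,.191,.22,1.547),(.458,.287,.22,1.547))
E
```

```text
t 19.35 pos [0.6281 0.1928 0.0877] yaw 1.547 q [ 0.17  0.51  1.44 -0.    1.18 -1.38] w 0.523
[0.0005, -0.0018, -0.1323, -0.0] dist/62.5: 2.1
[0.1721, 0.0902, -0.1325, -0.0] dist/62.5: 3.8
```

Emit:
drive_tool(
  commands=[
    [0, 0, -0.04, 0],
    [0, 0, -0.08, 0],
    [0, 0, -0.105, 0],
    [0.05, 0.026, -0.105, 0],
    [0.1, 0.052, -0.105, 0],
    [0.15, 0.078, -0.105, 0],
    [0.172, 0.09, -0.105, 0],
    [0.172, 0.09, -0.105, 0],
    [0.172, 0.09, -0.105, 0],
  ],
)

```text
time_s: 20.48
position: [0.4584, 0.2865, 0.1914]
tool_rot: [0.0, 0.012, 1.0, -0.0]
force: [-0.9, -0.6, -3.3]
width: 0.523
finger_force: 52.5
```

```bash
python3 - <<'E'
from h import *
grab("top");t=grab("top");s=grab("scene")
crop(t,205,285,195,250,5,"i1.png");crop(s,370,450,120,215,5,"i2.png")
a=cv2.imread("pics/i1.png");b=cv2.imread("pics/i2.png");p=lambda i:cv2.copyMakeBorder(i,0,480-i.shape[0],0,0,0)
cv2.imwrite("pics/i.png",np.hstack([p(a),p(b)]))
plan((.458,.287,.16,1.547))
for z in(.105,.145,.161,.231):print(z,proj("top",[.458,.287,z]),proj("scene",[.458,.287,z]))
E
```

```text
t 20.62 pos [0.4588 0.2862 0.1915] yaw 1.545 q [ 0.4   0.17  1.67 -0.    1.3  -1.15] w 0.525
[0.0008, 0.0007, 0.0315, -0.002] dist/62.5: 0.5
0.105 [229.55783651 217.31457203] [417.68073997 174.30031348]
0.145 [227.08911638 216.28704904] [419.99961993 164.41958434]
0.161 [226.06092655 215.85899092] [420.95938491 160.3277917 ]
0.231 [221.2625324  213.86046982] [425.39213968 141.4124116 ]
```

View pics/i.png

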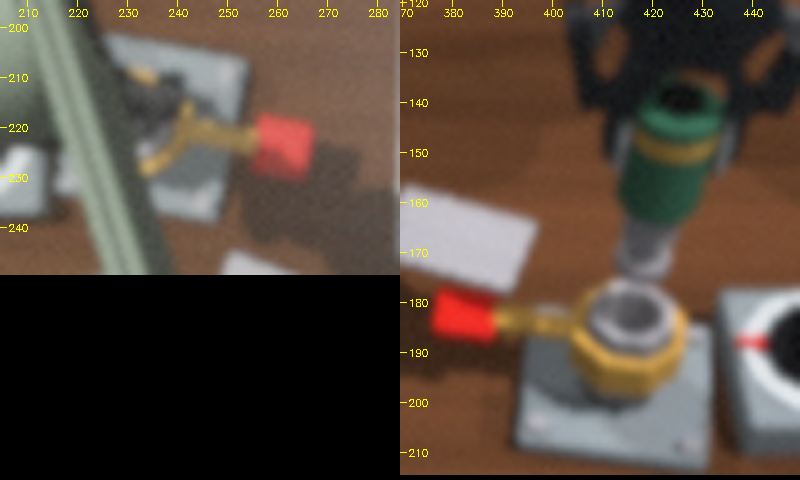

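The bottle is held over the coupler: its nose is at scene px (418,174), where the axis predicts (418,173.5). The mouth is at (416,182). Lowering in steps.

Emit:
drive_tool(
  commands=[
    [0.0005, 0.0007, 0.02, 0],
    [0.0005, 0.0007, 0.035, 0],
    [0.0005, 0.0007, 0.04, 0],
    [0.0005, 0.0007, 0.045, 0],
    [0.0005, 0.0007, 0.045, 0],
  ],
)

```text
time_s: 21.25
position: [0.4572, 0.2876, 0.1466]
tool_rot: [-0.0, 0.012, 1.0, -0.0]
force: [-0.6, 1.0, -2.9]
width: 0.526
finger_force: 52.5
```

Emit:
drive_tool(
  commands=[
    [0, 0, 0.007, 0],
    [0, 0, 0.014, 0],
    [0, 0, 0.018, 0],
    [0, 0, 0.021, 0],
    [0, 0, 0.021, 0],
  ],
)

```text
time_s: 21.88
position: [0.4569, 0.2875, 0.1253]
tool_rot: [-0.0, 0.012, 1.0, -0.0]
force: [0.4, 0.5, -3.9]
width: 0.527
finger_force: 52.5
```

Emit:
drive_tool(
  commands=[
    [0, 0, 0.002, 0],
    [0, 0, 0.003, 0],
    [0, 0, 0.003, 0],
  ],
)

```text
time_s: 22.25
position: [0.4571, 0.2876, 0.1226]
tool_rot: [-0.0, 0.012, 1.0, -0.0]
force: [-0.5, 0.2, -2.7]
width: 0.526
finger_force: 52.5
```

Emit:
drive_tool(
  commands=[
    [0, 0, 0.001, 0],
    [0, 0, 0.002, 0],
    [0, 0, 0.002, 0],
  ],
)

```text
time_s: 22.62
position: [0.4575, 0.2877, 0.1215]
tool_rot: [0.0, 0.012, 1.0, 0.0]
force: [-1.0, -0.5, 3.2]
width: 0.531
finger_force: 52.9
```

Emit:
drive_tool(
  commands=[
    [0, 0, 0.001, 0],
    [0, 0, 0.002, 0],
    [0, 0, 0.002, 0],
  ],
)

```text
time_s: 23.0
position: [0.4581, 0.2878, 0.1212]
tool_rot: [0.001, 0.012, 1.0, 0.0]
force: [-4.2, -3.0, 11.6]
width: 0.526
finger_force: 54.1
```

The bottle rests on the jaws. Release it and go above the paddle.

Emit:
drive_tool(
  commands=[
    [0, 0, -0.002, 0],
    [0, 0, -0.002, 0],
    [0, 0, -0.002, 0],
    [0, 0, -0.002, 0],
  ],
  gripper=-1,
)

```text
time_s: 23.5
position: [0.457, 0.2875, 0.1203]
tool_rot: [-0.0, 0.012, 1.0, -0.0]
force: [-0.7, 0.1, 1.3]
width: 1.003
finger_force: 0.0
```

Emit:
drive_tool(
  commands=[
    [0, 0, -0.04, 0],
    [0, 0, -0.09, 0],
    [0, 0, -0.1, 0],
    [0, 0, -0.1, 0],
  ],
)

```text
time_s: 24.0
position: [0.4574, 0.2878, 0.2212]
tool_rot: [0.001, 0.012, 1.0, 0.0]
force: [0.0, -0.6, -0.1]
width: 1.0
finger_force: 0.0
```

```bash
python3 - <<'E'
from h import *
t=grab("top");s=grab("scene")
crop(t,205,285,195,250,5,"j1.png");crop(s,370,450,120,215,5,"j2.png")
a=cv2.imread("pics/j1.png");b=cv2.imread("pics/j2.png");p=lambda i:cv2.copyMakeBorder(i,0,480-i.shape[0],0,0,0)
cv2.imwrite("pics/j.png",np.hstack([p(a),p(b)]))
plan((.443,.189,.2,1.547),(.443,.189,.07,1.547))
E
```

```text
t 24.1 pos [0.456  0.2871 0.2188] yaw 1.547 q [ 0.4   0.14  1.64 -0.    1.36 -1.15] w 0.997
[0.0107, -0.0984, 0.019, 0.0] dist/62.5: 1.6
[0.0103, -0.0982, 0.149, 0.0] dist/62.5: 2.9
```

View pics/j.png

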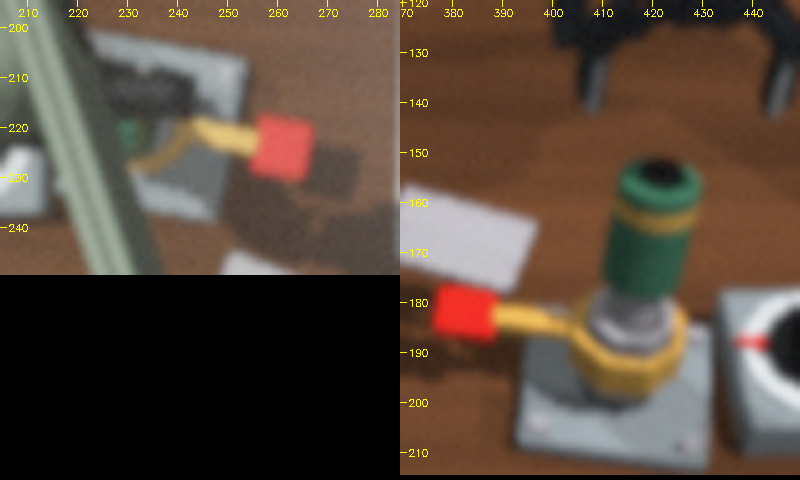

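The bottle stands upright in the mouth on the jaws, with its top at scene px (421,154). The paddle is at (383,181).

Emit:
drive_tool(
  commands=[
    [0.006, -0.05, 0.0, 0],
    [0.0105, -0.098, 0.02, 0],
    [0.0105, -0.098, 0.06, 0],
    [0.0105, -0.098, 0.11, 0],
    [0.0105, -0.098, 0.148, 0],
    [0.0105, -0.098, 0.148, 0],
    [0.0105, -0.098, 0.148, 0],
  ],
  gripper=1,
)

```text
time_s: 24.98
position: [0.4445, 0.19, 0.0729]
tool_rot: [0.0, 0.012, 1.0, 0.0]
force: [-0.5, -0.4, 0.7]
width: 0.001
finger_force: 0.0
```

Emit:
drive_tool(
  commands=[
    [0, 0, 0.005, 0],
    [0, 0, 0.01, 0],
    [0, 0, 0.015, 0],
    [0, 0, 0.019, 0],
    [0, 0, 0.019, 0],
  ],
)

```text
time_s: 25.6
position: [0.4449, 0.19, 0.0544]
tool_rot: [0.0, 0.012, 1.0, 0.0]
force: [-1.9, -0.2, 7.3]
width: 0.0
finger_force: 3.5
```

Emit:
drive_tool(
  commands=[
    [0, 0, 0.004, 0],
    [0, 0, 0.008, 0],
    [0, 0, 0.0105, 0],
    [0, 0, 0.0105, 0],
    [0, 0, 0.0105, 0],
  ],
)

```text
time_s: 26.22
position: [0.4449, 0.19, 0.0445]
tool_rot: [0.0, 0.012, 1.0, 0.0]
force: [-2.4, -0.3, 9.6]
width: 0.002
finger_force: 5.1
```

Emit:
drive_tool(
  commands=[
    [0, 0, 0.001, 0],
    [0, 0, 0.0015, 0],
    [0, 0, 0.0015, 0],
    [0, 0, 0.0015, 0],
  ],
)

```text
time_s: 26.72
position: [0.4449, 0.19, 0.0431]
tool_rot: [0.001, 0.012, 1.0, 0.0]
force: [-2.9, -0.3, 11.2]
width: -0.004
finger_force: 5.3
```

```bash
python3 - <<'E'
from h import *
t=grab("top");s=grab("scene")
crop(s,360,480,140,215,5,"k.png")
E
```

```text
(no output)
```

View pics/k.png

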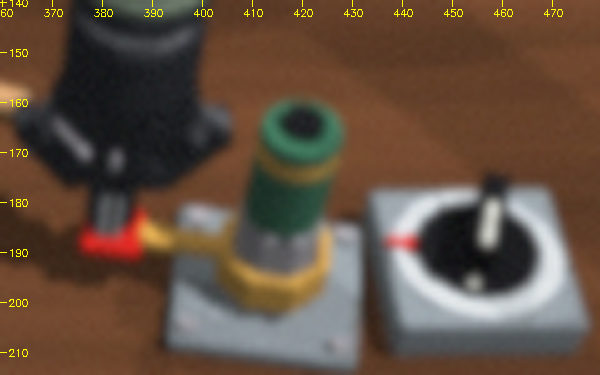

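The sleeve is down and the bottle has dropped: its top is at scene px (419.5,164.5), where fully home predicts (420,164). Now let the sleeve up.

Emit:
drive_tool(
  commands=[
    [0, 0, -0.005, 0],
    [0, 0, -0.01, 0],
    [0, 0, -0.02, 0],
    [0, 0, -0.06, 0],
    [0, 0, -0.12, 0],
    [0, 0, -0.15, 0],
    [0, 0, -0.15, 0],
  ],
)

```text
time_s: 27.7
position: [0.4466, 0.1904, 0.1947]
tool_rot: [0.004, 0.012, 1.0, 0.001]
force: [-0.1, -2.1, -0.3]
width: -0.001
finger_force: 0.0
```

```bash
python3 - <<'E'
from h import *
grab("top");t=grab("top");s=grab("scene")
a=cv2.resize(t[195:245,175:225],(400,400),interpolation=2);b=cv2.resize(s[145:215,370:440],(400,400),interpolation=2)
cv2.imwrite("pics/l.png",cv2.convertScaleAbs(np.hstack([a,b])[:,:,::-1],alpha=1.4))
for n,i in(("top",t),("scene",s)):
    for o in copper(n,i):
        if 140<o[0][0]<470 and 130<o[0][1]<280: print(n,o[0],o[1],o[2][2])
c=np.array([.4485,.412])
for z in(.03,.036,.045,.069):
  print(z,"c",proj("top",[*c,z]),proj("scene",[*c,z]))
  for th in(-.2,-.32,-.44): print(th,proj("top",[c[0]+.034*np.cos(th),c[1]+.034*np.sin(th),z]),proj("scene",[c[0]+.034*np.cos(th),c[1]+.034*np.sin(th),z]))
plan((.443,.4,.2,1.25))
E
```

```text
top [392.3 202.4] 198 90.0
top [411.  203.1] 214 90.0
top [446.3 204.2] 230 90.0
scene [382.6 181.7] 143 9.462322235107422
scene [175.4 202. ] 248 15.52410888671875
scene [215.2 202.9] 254 14.03624439239502
scene [236.3 203.8] 254 13.240518569946289
scene [391.2 233.7] 101 34.82448959350586
0.03 c [196.2569765  221.02352551] [455.2316836 189.7140506]
-0.2 [198.77281017 211.05868629] [454.93882888 198.18664288]
-0.32 [199.92945308 211.40166221] [453.52845812 197.89769881]
-0.44 [201.03393334 211.88292802] [452.144938   197.48965558]
0.036 c [195.78156331 220.89592824] [455.68826955 188.38395941]
-0.2 [198.30856582 210.89120329] [455.40236572 196.8642886 ]
-0.32 [199.46970689 211.23553392] [453.98669934 196.57511002]
-0.44 [200.57846697 211.7187085 ] [452.59787501 196.16671819]
0.045 c [195.06125933 220.70257982] [456.37908299 186.37126327]
-0.2 [197.60519952 210.63742895] [456.10380568 194.8629876 ]
-0.32 [198.77315203 210.98381128] [454.68012225 194.57346478]
-0.44 [199.88839269 211.46987697] [453.28326644 194.16456046]
0.069 c [193.09718913 220.17522275] [458.25685071 180.89870402]
-0.2 [195.68740941 209.94534037] [458.01112716 189.41950901]
-0.32 [196.87391162 210.29731184] [456.56562265 189.12911488]
-0.44 [198.00679932 210.79125522] [455.14689772 188.71890844]
t 27.85 pos [0.4431 0.1896 0.19  ] yaw 1.547 q [ 0.22  0.05  1.81 -0.    1.29 -1.32] w 0.004
[0.0051, 0.2104, -0.0102, 0.297] dist/62.5: 3.4
```

View pics/l.png

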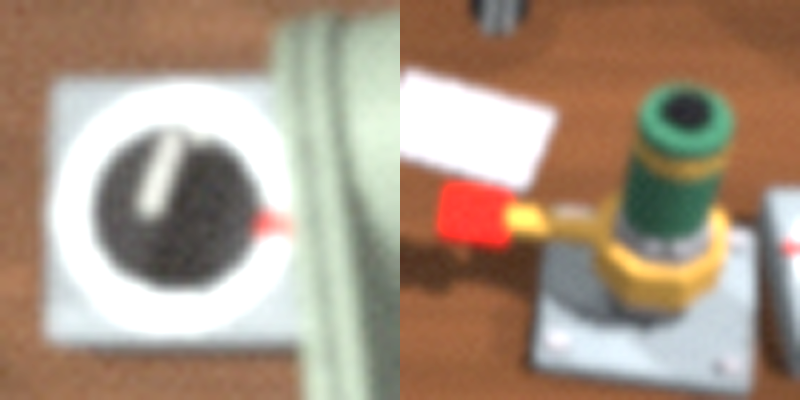

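```bash
python3 - <<'E'
from h import *
c=np.array([.4485,.412])
for n,p in (("top",(209.9,223.2)),("scene",(439.8,188.2)),("top",(206.5,222.3)),("scene",(443,188.4)),("top",(213,223.5)),("scene",(436,188))):
    for z in(.031,.037):
        v=atz(n,p,z)-c;print(n,z,v.round(4),np.arctan2(v[1],v[0]).round(3))
print(tri((209.9,223.2),(439.8,188.2)))
for a,b in(((197.2,210.5),(193.5,221.5)),):
    v=atz("top",a,.069)-atz("top",b,.069);print(v,np.arctan2(v[1],v[0]))
plan((.4485,.412,.2,1.25),(.4485,.412,.09,1.25))
E
```

```text
top 0.031 [-0.0061 -0.0462] -1.703
top 0.037 [-0.0065 -0.0476] -1.706
scene 0.031 [-0.0044 -0.0454] -1.668
scene 0.037 [ 0.0009 -0.0474] -1.551
top 0.031 [-0.0034 -0.0347] -1.669
top 0.037 [-0.0038 -0.0362] -1.675
scene 0.031 [-0.0038 -0.036 ] -1.675
scene 0.037 [ 0.0016 -0.0381] -1.529
top 0.031 [-0.0069 -0.0566] -1.691
top 0.037 [-0.0072 -0.058 ] -1.695
scene 0.031 [-0.005  -0.0567] -1.659
scene 0.037 [ 0.0003 -0.0586] -1.565
(array([0.44254901, 0.36674456, 0.02923102]), np.float64(0.15959088285629264))
[ 0.03588669 -0.01026067] -0.278488478591034
t 27.85 pos [0.4431 0.1896 0.19  ] yaw 1.547 q [ 0.22  0.05  1.81 -0.    1.29 -1.32] w 0.004
[-0.0001, 0.2225, -0.0102, 0.297] dist/62.5: 3.6
[-0.0004, 0.2226, 0.0998, 0.297] dist/62.5: 3.9
```

Locked: the paddle is back at scene px (382.6,181.7) and the bottle top is at (420,164). The dial bar's top measures about 69 mm, not 101 mm, so I'll descend carefully.

Emit:
drive_tool(
  commands=[
    [0, 0.05, -0.03, 0.15],
    [0, 0.1, -0.03, 0.297],
    [0, 0.16, -0.03, 0.297],
    [0, 0.2, -0.02, 0.297],
    [0, 0.2225, 0.02, 0.297],
    [0, 0.2225, 0.07, 0.297],
    [0, 0.2225, 0.1, 0.297],
    [0, 0.2225, 0.1, 0.297],
    [0, 0.2225, 0.1, 0.297],
  ],
  gripper=-0.2,
)

```text
time_s: 28.98
position: [0.4498, 0.4123, 0.0917]
tool_rot: [-0.0, 0.16, 0.987, -0.0]
force: [0.6, 0.3, 0.5]
width: 0.6
finger_force: 0.0
```

Emit:
drive_tool(
  commands=[
    [0, 0, 0.01, 0],
    [0, 0, 0.02, 0],
    [0, 0, 0.03, 0],
    [0, 0, 0.03, 0],
  ],
)

```text
time_s: 29.48
position: [0.4486, 0.4116, 0.0603]
tool_rot: [-0.001, 0.16, 0.987, -0.001]
force: [0.0, 0.3, -0.7]
width: 0.6
finger_force: 0.0
```

```bash
python3 - <<'E'
from h import *
plan((.4485,.412,.048,1.25))
E
```

```text
t 29.48 pos [0.4486 0.4116 0.0603] yaw 1.25 q [ 0.6   0.46  1.59  0.    1.1  -0.65] w 0.6
[0.0002, 0.0003, 0.0123, -0.0] dist/62.5: 0.2
```

Emit:
drive_tool(
  commands=[
    [0, 0, 0.007, 0],
    [0, 0, 0.013, 0],
    [0, 0, 0.013, 0],
  ],
)

```text
time_s: 29.85
position: [0.4491, 0.4119, 0.0478]
tool_rot: [-0.001, 0.16, 0.987, -0.001]
force: [0.2, -0.5, 0.3]
width: 0.601
finger_force: 0.0
```

Emit:
drive_tool(
  commands=[
    [0, 0, 0, 0],
    [0, 0, 0, 0],
    [0, 0, 0, 0],
    [0, 0, 0, 0],
    [0, 0, 0, 0],
    [0, 0, 0, 0],
  ],
  gripper=1,
  newtons=30,
)

```text
time_s: 30.6
position: [0.4493, 0.4117, 0.0491]
tool_rot: [-0.0, 0.16, 0.987, -0.001]
force: [-2.7, -3.7, 4.4]
width: 0.177
finger_force: 31.0
```

Emit:
drive_tool(
  commands=[
    [0, 0, 0, 0.15],
    [0, 0, 0, 0.3],
    [0, 0, 0, 0.45],
    [0, 0, 0, 0.6],
    [0, 0, 0, 0.75],
    [0, 0, 0, 0.9],
    [0, 0, 0, 1.05],
    [0, 0, 0, 1.2],
    [0, 0, 0, 1.36],
    [0, 0, 0, 1.36],
  ],
)

```text
time_s: 31.85
position: [0.4512, 0.4129, 0.0491]
tool_rot: [0.0, 0.744, 0.668, 0.002]
force: [3.8, 0.0, 0.2]
width: 0.18
finger_force: 30.2
```

Emit:
drive_tool(
  commands=[
    [0, 0, 0, 0],
    [0, 0, 0, 0],
  ],
  gripper=-0.2,
)

```text
time_s: 32.1
position: [0.449, 0.4124, 0.0483]
tool_rot: [-0.0, 0.744, 0.668, -0.0]
force: [-1.0, 0.7, -0.9]
width: 0.59
finger_force: 0.0
```

Emit:
drive_tool(
  commands=[
    [0, 0, -0.05, 0],
    [0, 0, -0.1, 0],
    [0, 0, -0.15, 0],
    [0.06, 0, -0.16, 0],
    [0.1, 0, -0.16, 0],
    [0.1, 0, -0.16, 0],
  ],
)

```text
time_s: 32.85
position: [0.4596, 0.5141, 0.2081]
tool_rot: [-0.0, 0.744, 0.669, 0.0]
force: [0.1, -0.7, -0.1]
width: 0.596
finger_force: 0.0
```

```bash
python3 - <<'E'
from h import *
plan()
t=grab("top");s=grab("scene")
a=cv2.resize(t[195:245,175:225],(400,400),interpolation=2);b=cv2.resize(s[160:216,426:482],(400,400),interpolation=2)
cv2.imwrite("pics/m.png",cv2.convertScaleAbs(np.hstack([a,b])[:,:,::-1],alpha=1.4))
crop(s,365,485,145,245,1,"x.png")
for n,i in(("top",t),("scene",s)):
    for o in copper(n,i):
        if 140<o[0][0]<470 and 130<o[0][1]<280: print(n,o[0],o[1],o[2][2])
E
```

```text
t 32.85 pos [0.4596 0.5141 0.2081] yaw -0.106 q [0.72 0.46 1.25 0.   1.43 0.82] w 0.596
top [393.  199.9] 212 0.0
top [411. 203.] 215 0.0
top [446.3 204.1] 231 90.0
top [261.  223.7] 151 11.309932708740234
scene [382.6 181.7] 141 9.462322235107422
scene [175.3 202.1] 248 15.52410888671875
scene [215.2 203. ] 253 14.03624439239502
scene [235.  205.7] 253 12.52880859375
scene [391.2 232.6] 85 42.27368927001953
```

View pics/m.png

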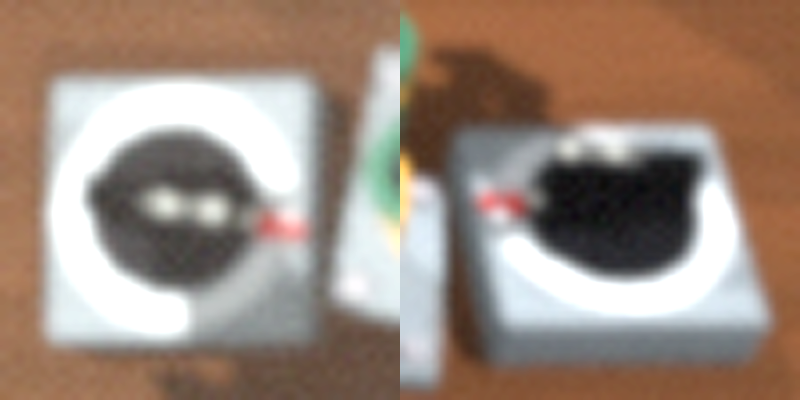

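```bash
python3 - <<'E'
from h import *
np.set_printoptions(precision=4,suppress=True)
t=grab("top");s=grab("scene")
T=[o for o in copper("top",t) if 380<o[0][0]<470 and 130<o[0][1]<280];S=[o for o in copper("scene",s) if 140<o[0][0]<300 and 190<o[0][1]<230]
T.sort(key=lambda o:o[0][0]);S.sort(key=lambda o:-o[0][0])
for a,b in zip(T,S):print(a[0],b[0],*tri(a[0],b[0]),a[1:],b[1:])
print("old",tri((392.3,202.4),(236.3,203.8)))
# dark caps extents along each tube column (top view): gray values down the bay axis
g=cv2.cvtColor(t,cv2.COLOR_RGB2GRAY)
for c in(392,393,394,411,446):print(c,g[172:234,c].tolist())
# dial white mark / bar line, in top
gd=cv2.cvtColor(t,cv2.COLOR_RGB2GRAY)[216:228,190:216];print(gd)
c=np.array([.4485,.412])
for th in(-1.58,-1.68,-1.78):print(th,proj("top",[c[0]+.034*np.cos(th),c[1]+.034*np.sin(th),.037]),proj("scene",[c[0]+.034*np.cos(th),c[1]+.034*np.sin(th),.037]))
E
```

```text
[393.1 200. ] [235.  205.7] [ 0.5322 -0.2366  0.0431] 0.19337092983141702 (np.int32(210), ((393.0561828613281, 199.9835662841797), (6.8471574783325195, 30.16450309753418), 2.12109637260437)) (np.int32(254), ((234.99998474121094, 205.5), (9.428811073303223, 28.076902389526367), 12.094757080078125))
[411.  203.1] [215.2 203. ] [ 0.5232 -0.296   0.0433] 0.22762290672017116 (np.int32(214), ((411.0, 203.0), (30.0, 6.0), 90.0)) (np.int32(253), ((215.3823699951172, 202.97059631347656), (9.45888900756836, 27.891597747802734), 14.03624439239502))
[446.3 204.2] [175.4 202. ] [ 0.5221 -0.4138  0.0441] 0.364417059713503 (np.int32(230), ((446.5, 204.0), (30.0, 7.0), 90.0)) (np.int32(249), ((175.51577758789062, 202.1432647705078), (9.74223804473877, 28.26319694519043), 15.52410888671875))
old (array([ 0.5243, -0.2341,  0.0422]), np.float64(0.1900988292604211))
392 [103, 100, 99, 107, 133, 162, 166, 142, 102, 81, 78, 82, 109, 143, 165, 173, 173, 175, 174, 174, 175, 176, 175, 174, 175, 174, 175, 177, 174, 175, 179, 174, 175, 175, 177, 176, 174, 174, 176, 176, 175, 173, 167, 141, 105, 84, 78, 78, 83,
[... 2022 characters left out ...]
144 119  93  77]
 [ 58  59  56  56  56  56  59  60  60  66  78  90  84  67  64  83  92  97
  100 116 132 142 132 112  91  73]
 [ 66  62  63  60  55  52  49  50  49  55  56  57  56  53  56  66  85 100
  110 118 129 132 129 112  87  77]
 [ 69  66  64  62  61  59  54  49  51  49  51  49  48  49  54  68  93 116
  128 132 135 143 140 118  92  81]
 [ 71  67  69  67  65  58  53  51  53  47  52  53  50  49  62  89 114 130
  137 139 140 146 143 124  96  84]
 [ 77  72  68  68  62  57  52  50  50  50  44  53  54  62  82 110 127 138
  140 136 136 140 142 124  95  76]]
-1.58 [205.8911 221.2275] [444.2683 187.9424]
-1.68 [205.7815 222.2539] [444.1521 187.0936]
-1.78 [205.5711 223.267 ] [444.1519 186.2583]
```

```bash
python3 -c "
from plant import manip
print(manip.finish_job())"
```

```text
the job is handed in; nothing more can be done
None
```

I handed the job in: three copper tubes lie in the cradle, the bottle is locked home with the sleeve up, and the dial was then turned clockwise to the red arrow. No verdict came back, and one tube had slid about 8 mm along its bay, inside the 13 mm limit.

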